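# Open the flush hatch of the rubble box and push the plaster lump into it

## Task

Get the plaster lump that lies on the deck of the rubble box down into its well. Flip up the recessed ring (pressing its heel tips it up), lift the flush hatch by the ring and lean it right back on its stops without letting it fall shut, then push the lump along the deck, without picking it up, until it drops into the well. Leave the hatch standing open for the rest of the rubble, and leave the scrubbing brush, the mug and the chisel where they are.

Things in the scene. Friction and masses are not known exactly. Their poses are not given: they have to be found in the camera images.
- rubble_box: Low plywood bench box, fixed: 270 (x) x 560 (y) mm, deck 120 mm above the worktop. Origin: centre of its underside; x to the hinge side (away from the robot), y along the box, z up. In its middle a flush plywood hatch, 179 x 190 x 15 mm, over a well; decks left and right of it are 183 mm long in y. Hinge line parallel to y at x = +96, z = 120 mm; two 50 mm steel stops right behind it at y = +-19.
- hatch (a joint): Hinge angle of the hatch, rad: 0 = shut and flush, grows as its edge near the robot rises; 1.57 upright, 1.83 leaning back on the stops, where it stays by itself; let go before the upright it falls shut. About 0.35 kg (some 3 N at the ring to lift it), no catch.
- ring (a joint): Angle of the steel D-ring to the hatch, rad: 0 = flush in its cup, cannot be gripped; grows as it flips up, 1.57 at right angles, range 0 to 2.75; a stiff pivot holds it at any angle. Pivot parallel to y, 130 mm from the hinge line, 6.5 mm below the hatch's top (hatch shut, box frame: x -34, y 0, z 113.5 mm). From it the ring lies 50 mm towards the hinge, its heel 25 mm towards the robot.
- ring_heel (a point): Middle of the top of the ring's heel, a ribbed thumb plate 25 (x) x 36 (y) mm, 18 mm from the pivot, 2.3 mm below the deck when flush. Pressing it down (2 to 6 N) lifts the ring: a flat 20 mm tip pressed about 12 mm below the deck gives 0.8 to 0.9 rad. The open cup round it is 69 mm wide in y, 33 mm deep, and reaches 37 mm from the pivot towards the robot.
- ring_bar (a point): Middle of the D-ring's outer cross bar, the place to pinch and lift: round steel bar 9 mm thick, parallel to the box's y, 50 mm from the pivot, 48 mm clear between the two side legs behind it. With the ring at 0.8 rad it stands about 30 mm above the deck.
- well (a point): Centre of the well's mouth at deck height (box frame x +6, y 0, z 120 mm); axes as the box. The mouth is 184 (x) x 194 (y) mm, the floor 104 mm below the deck.
- lump: Rough white lump of broken plaster, about 110 x 125 x 82 mm high, 0.3 to 0.7 kg, too wide to grasp safely. Lies on the deck left or right of the hatch. Origin: centre of its underside.
- lump_centre (a point): Middle of the lump, 41 mm above its underside.
- brush: Scrubbing brush with a wooden back, 62 x 150 x 34 mm, on the deck at the other side of the hatch from the lump. Origin: centre of its underside; long along its y.
- mug: White mug, 83 mm across, 93 mm high, on the worktop behind the box. Origin: centre of its underside; handle at its +y.
- chisel2: Narrow wood-handled chisel, 34 x 260 x 38 mm, lying on the worktop behind the box. Origin: centre of its underside; long along its y.

How it is judged:
By the outcome, as a careful person would: the job done as asked, in the order asked, and still so for the second after the job is handed in, with the robot touching nothing.
It also fails if it takes over 61 s, if anything falls off the work surface, if the arm or the gripper's body presses on something with over 40 N, if the wrist force passes 120 N, or if a joint passes its speed limit or range.

## Robot

A 6-joint arm with a two-finger parallel gripper is mounted at the origin on a cart in front of the work surface, level with it; the furniture and walls round the work are solid. World frame = base frame: x ahead of the robot, y to its left, z up, the work surface at z = 0. Lengths are in m, angles in rad, forces in N, time in s.
With the tool pointing down it reaches from about 0.325 to 0.775 m from the base axis. Payload 5.5 kg.
Tool frame: the origin (TCP) lies between the finger pads; the fingertips stand 8 mm ahead of it and the grasp point (between the pads) lies 11 mm behind it (tcp_to_tips is the distance from the TCP to the fingertips, in m); z points along the fingers, y is the direction in which the jaws open and shut (so a half turn about z gives the same grasp; the last joint's range is limited). The gripper opens to 88 mm and grips with 3 to 60 N. Pads are 20 mm wide; open, the fingers measure 115 mm over their backs; the gripper's body (75 mm by 178 mm) begins 61 mm behind the grasp point.
Start: joints at [-1.37, 0.091, 1.231, -0, 1.82, -0.057], TCP at [0.153, -0.58, 0.231] pointing down, gripper open.
Joint ranges: [-2.87, 2.87], [-0.86, 2.18], [0.17, 2.46], [-1.51, 4.65], [0.06, 2.69], [-2.65, 2.65]. Speed limits (rad/s): [2.57, 2.57, 3.01, 3.14, 3.14, 3.14].

## Interface

Orientations are given as a unit quaternion [w, x, y, z].
In Python, from bench import * gives the robot as it stands. Calls block until the motion is done:
- move_to(position, orientation): joint-space move of the TCP to a pose.
- move_l(position, speed=0.15, orientation=None): straight line of the TCP; orientation=None keeps the orientation; speed is the mean speed in m/s.
- movej(angles): joint-space move.
- gripper_open() and close(): open the fingers fully, or close them until they stop; the grip force is fixed at half the most.
- hold(seconds).
- inverse_kinematics(position, orientation): joint angles nearest the present ones, or None.
- state(): the state.
- get_image(name): name is "scene" or "top" or "wrist"; returns a dict with "frame" (480x640x3 uint8, blue, green, red), "depth" (480x640 float32, m along the optical axis (not along the pixel's ray), 0 where there is no reading), "camera_matrix" (3x3 intrinsics, pixels), "view" (4x4, takes a point from world to camera coordinates). Camera axes: x right, y up, looking along -z (the intrinsics and any distortion apply to the point x, -y, -z); pixel columns grow to the right and rows downward; lengths in m; the calibration is good to about 2 mm. The wrist camera is an equidistant fisheye: a pixel r from the principal point sees the ray r / f radians off the axis. A picture is of the moment at which its call begins.
A pose or a line that the arm cannot do raises IKError and nothing moves.
- job_done(): hands the job in, once; it reports no verdict.
The state is a dict: "time": time; "joint_pos": joint angles; "dq": joint speeds; "joint_torque": joint torques, N m; "ee_pos": TCP position; "ee_rot": TCP orientation; "ft_force": force on the tool from outside, world axes, zero at the start; "moment": the same for the moment, N m; "finger_gap": finger opening in m.
Only numpy, scipy, OpenCV 4.12 (cv2) and the standard library are available. Lean on these libraries where they do the work, as an engineer would, in place of code of your own. Each camera call takes 0.05 s, during which the arm holds its last target. There are 200 camera calls.

## Working session

There is one attempt and no reset: what is moved stays moved. The work goes in short steps, each a Python script; the robot and the scene stay as the last script left them, time stands still between calls to the robot, and variables do not carry over. Pictures are saved under pics/ and viewed, about 8 in all and at most 12, crops included, and the job is handed in when it is done.

```bash
mkdir -p pics; cat > h.py <<'E'
from bench import *
import numpy as np, cv2
def unproj(im,u,v):
    K=im["camera_matrix"];d=float(im["depth"][int(v),int(u)])
    p=np.array([(u-K[0,2])/K[0,0]*d,-(v-K[1,2])/K[1,1]*d,-d,1])
    return (np.linalg.inv(im["view"])@p)[:3]
def proj(im,p):
    c=im["view"]@np.append(p,1);K=im["camera_matrix"]
    return K[0,0]*c[0]/-c[2]+K[0,2],K[1,1]*-c[1]/-c[2]+K[1,2]
def cloud(im):
    K=im["camera_matrix"];d=im["depth"];v,u=np.indices(d.shape)
    p=np.stack([(u-K[0,2])/K[0,0]*d,-(v-K[1,2])/K[1,1]*d,-d,np.ones_like(d)],-1)
    return (p@np.linalg.inv(im["view"]).T)[...,:3]
E
python3 - <<'E'
from h import *
for n in("top","scene"):
    im=get_image(n);cv2.imwrite(f"pics/{n}1.png",im["frame"]);np.savez(f"{n}1.npz",**im)
    print(n,im["camera_matrix"].tolist(),np.linalg.inv(im["view"]).round(3).tolist())
s=state();print(s)
E
```

```text
top [[534.4552501422359, 0.0, 320.2541630091599], [0.0, 534.4552501422359, 231.74154279373604], [0.0, 0.0, 1.0]] [[0.028, 0.987, -0.161, 0.481], [-0.999, 0.033, 0.03, 0.019], [0.035, 0.16, 0.986, 1.02], [0.0, 0.0, 0.0, 1.0]]
scene [[588.2420994165274, 0.0, 319.88868523431205], [0.0, 588.2420994165274, 228.55208898218532], [0.0, 0.0, 1.0]] [[0.942, -0.243, 0.232, 0.9], [0.336, 0.697, -0.634, -0.78], [-0.007, 0.675, 0.738, 1.011], [0.0, 0.0, 0.0, 1.0]]
{'time': 0.1, 'joint_pos': array([-1.36964577e+00,  9.17868977e-02,  1.23176380e+00,  3.18126113e-05,
        1.81978633e+00, -5.67273624e-02]), 'dq': array([-9.42571358e-04, -1.73467504e-03, -1.65190198e-03, -5.43864856e-04,
        4.49458008e-05,  1.39451576e-03]), 'joint_torque': array([ 3.46023604e-03, -4.47855020e+01, -4.07570243e+01,  7.00346008e-02,
        2.84088386e-02, -1.16183260e-04]), 'ee_pos': array([ 0.15296057, -0.57991891,  0.22961888]), 'ee_rot': array([-8.71025032e-04,  9.91698003e-01,  1.28585806e-01, -4.75481771e-05]), 'ft_force': array([ 0.57974716, -0.11143924,  0.49734681]), 'moment': array([-0.03688512, -0.04445778,  0.00421836]), 'finger_gap': 0.08748314650093253}
```

View pics/top1.png

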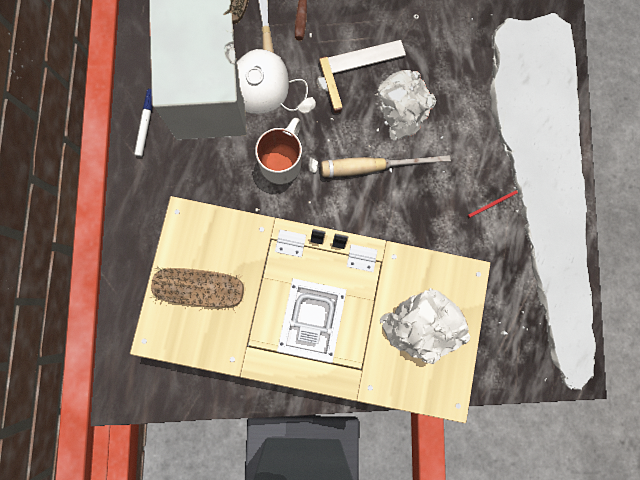

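View pics/scene1.png

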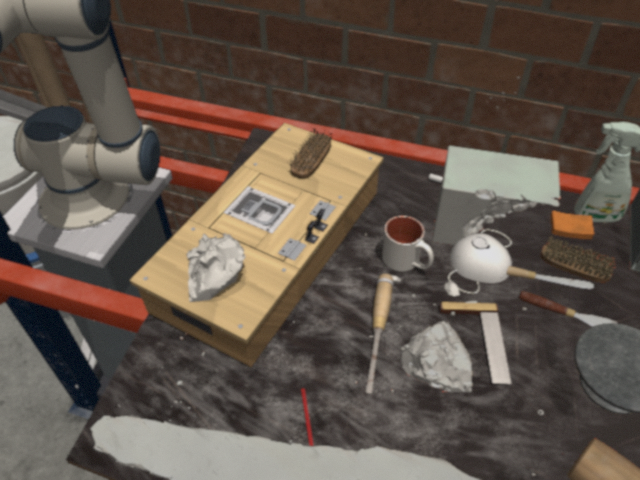

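The top view shows the box with corners at about (171,197), (490,262), (466,421) and (131,355). The hatch ring is near (312,318), the lump at (425,327) on the right deck (-y), and the brush on the left.

```bash
python3 - <<'E'
from h import *
im=dict(np.load("top1.npz"))
C=cloud(im)
m=(abs(C[...,2]-.12)<.006)&(im["depth"]>0)
n,l,st,ce=cv2.connectedComponentsWithStats(m.astype(np.uint8))
# corners at z=.12 plane
V=np.linalg.inv(im["view"]);K=im["camera_matrix"]
def onz(u,v,z):
    d=V[:3,:3]@np.array([(u-K[0,2])/K[0,0],-(v-K[1,2])/K[1,1],-1]);return V[:3,3]+d*(z-V[2,3])/d[2]
cs=np.array([onz(*c,.12) for c in[(171,197),(490,262),(466,421),(131,355)]]);print(cs.round(4))
loc=np.array([[.135,.28],[.135,-.28],[-.135,-.28],[-.135,.28]])
A=loc-loc.mean(0);B=cs[:,:2]-cs[:,:2].mean(0)
yaw=np.arctan2((A[:,0]*B[:,1]-A[:,1]*B[:,0]).sum(),(A*B).sum())
c=cs[:,:2].mean(0);print("box",c,yaw)
R=np.array([[np.cos(yaw),-np.sin(yaw)],[np.sin(yaw),np.cos(yaw)]])
print("resid",((B-A@R.T)*1e3).round(1).tolist())
L=(C[...,:2]-c)@R  # local
for nm,q in(("lump",L[...,1]<-.08),("brush",L[...,1]>.08)):
    s=q&(abs(L[...,0])<.17)&(abs(L[...,1])<.3)&(C[...,2]>.128)&(C[...,2]<.25)
    p=L[s];print(nm,p.min(0),p.max(0),np.percentile(p,[2,98],axis=0).round(3).tolist(),C[s][:,2].max())
    v,u=np.nonzero(s);print(u.min(),u.max(),v.min(),v.max())
s=(abs(L[...,0])<.1)&(abs(L[...,1]+.187)<.09)&(C[...,2]<.124)&(C[...,2]>.11);print("deckz",np.median(C[s][:,2]))
for b in[(-.034,0,.1135),(-.052,0,.118),(.016,0,.118),(-.083,.095,.12),(-.083,-.095,.12)]:
    w=np.append(c+R@np.array(b[:2]),b[2]);print(b,w.round(4),np.round(proj(im,w),1))
cv2.imwrite("pics/c1.png",cv2.resize(im["frame"][205:385,230:480],None,fx=3.2,fy=3.2,interpolation=cv2.INTER_CUBIC))
E
```

```text
[[ 0.6792  0.248   0.12  ]
 [ 0.585  -0.3006  0.12  ]
 [ 0.3233 -0.255   0.12  ]
 [ 0.4143  0.2934  0.12  ]]
box [ 0.5004449  -0.00353692] -0.1679631427955177
resid [[-1.2, -1.9], [-1.7, 1.5], [2.8, 2.1], [0.2, -1.7]]
lump [-0.05162954 -0.25919721] [ 0.06255492 -0.11136798] [[-0.044, -0.246], [0.054, -0.122]] 0.20596946778607583
381 470 288 363
brush [-0.03750412  0.12167766] [0.02675999 0.27111871] [[-0.035, 0.127], [0.021, 0.265]] 0.15668248602132906
150 243 266 308
deckz 0.12015574616482372
(-0.034, 0, 0.1135) [0.4669 0.0021 0.1135] [311.  327.1]
(-0.052, 0, 0.118) [0.4492 0.0052 0.118 ] [308.9 337.9]
(0.016, 0, 0.118) [ 0.5162 -0.0062  0.118 ] [316.9 297.4]
(-0.083, 0.095, 0.12) [0.4345 0.104  0.12  ] [248.5 345.4]
(-0.083, -0.095, 0.12) [ 0.4027 -0.0833  0.12  ] [361.8 368.2]
```

View pics/c1.png

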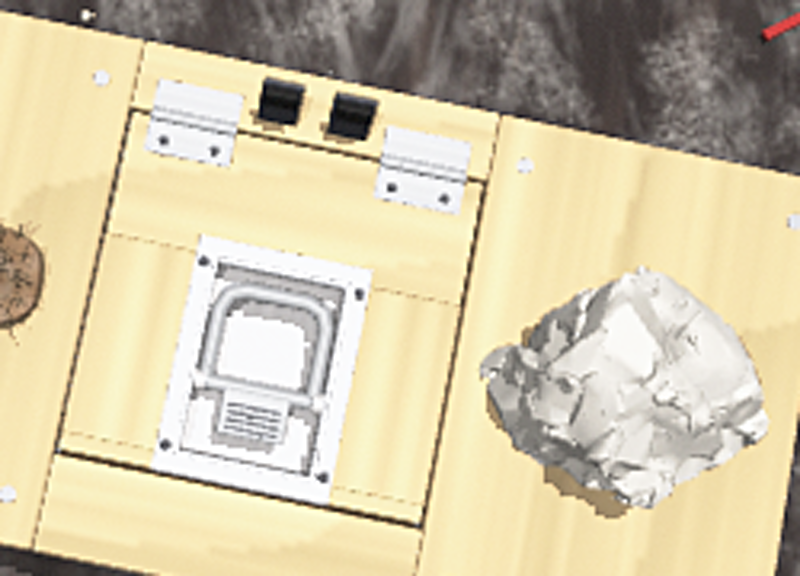

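```bash
cat >> h.py <<'E'
from scipy.spatial.transform import Rotation as Ro
BC=np.array([.5004,-.0035]);YAW=-.168
RB=Ro.from_euler('z',YAW)
def W(p): return RB.apply(p)+np.append(BC,0)          # box->world
def Q(jaw,tilt=0,sg=1):
    """tool down, tilted so it points back to the robot by tilt; jaw 'x' or 'y' in box frame"""
    z=np.array([-np.sin(tilt),0,-np.cos(tilt)]);j=np.array([0,1.,0]) if jaw=='y' else np.array([np.cos(tilt),0,-np.sin(tilt)])
    y=sg*j;M=np.stack([np.cross(y,z),y,z],1)
    q=(RB*Ro.from_matrix(M)).as_quat();return q[[3,0,1,2]],(RB.as_matrix()@z)
def bar(th,ph):
    """box-frame ring bar for hatch angle th, ring angle ph"""
    r=np.array([-.130,-.0065])+.05*np.array([np.cos(ph),np.sin(ph)])
    c,s=np.cos(th),np.sin(th)
    return np.array([.096+c*r[0]+s*r[1],0,.120-s*r[0]+c*r[1]])
def tcp(p,jaw,tilt=0,sg=1,off=.011):
    q,z=Q(jaw,tilt,sg);return W(p)+z*off,q
E
python3 - <<'E'
from h import *
for sg in(1,-1):
    print("press",sg,np.round(inverse_kinematics(*tcp(np.array([-.053,0,.2]),'y',0,sg)),2))
    for th,ph,t in((0,.85,0),(.9,1.4,.1),(1.83,1.9,.26),(1.83,1.9,0)):
        for s in(sg,):
            r=inverse_kinematics(*tcp(bar(th,ph),'x',t,s));print(sg,th,t,bar(th,ph).round(3),None if r is None else r.round(2))
    for y in(-.32,-.27,-.06):
        r=inverse_kinematics(*tcp(np.array([0,y,.137]),'x',0,sg,-.008));print("push",y,None if r is None else r.round(2))
E
```

```text
press 1 [-0.06 -0.33  1.69 -0.    1.78 -1.47]
1 0 0 [-0.001  0.     0.151] [-0.07 -0.18  1.65 -0.    1.67  0.09]
1 0.9 0.1 [0.054 0.    0.242] [-0.09  0.05  1.27  0.01  1.92  0.08]
1 1.83 0.26 [0.173 0.    0.251] [-0.11  0.56  0.67  0.02  2.17  0.07]
1 1.83 0 [0.173 0.    0.251] [-0.1   0.29  0.99 -0.    1.86  0.07]
push -0.32 [-0.68 -0.05  1.52 -0.    1.67 -0.51]
push -0.27 [-0.6  -0.1   1.57 -0.    1.67 -0.43]
push -0.06 [-0.2  -0.2   1.66 -0.    1.68 -0.03]
press -1 [-0.06 -0.33  1.69 -0.    1.78  1.67]
-1 0 0 [-0.001  0.     0.151] None
-1 0.9 0.1 [0.054 0.    0.242] None
-1 1.83 0.26 [0.173 0.    0.251] None
-1 1.83 0 [0.173 0.    0.251] None
push -0.32 [-0.68 -0.05  1.52 -0.    1.67  2.63]
push -0.27 None
push -0.06 None
```

```bash
python3 - <<'E'
from h import *
close()
p,q=tcp(np.array([-.053,0,.28]),'y',0,1,-.008);move_to(p,q)
f=lambda z:tcp(np.array([-.053,0,z]),'y',0,1,-.008)[0]
move_l(f(.135),.15);f0=state()["ft_force"];
for z in(.12,.114,.109,.107):
    move_l(f(z),.03);s=state();print(z,(s["ft_force"]-f0).round(2),s["ee_pos"].round(4),s["time"])
move_l(f(.19),.15)
# slide away toward robot-left to unmask
p,q=tcp(np.array([-.06,.0,.30]),'x',0);move_to(p,q);gripper_open()
for n in("top","scene","wrist"):
    im=get_image(n);cv2.imwrite(f"pics/{n}2.png",im["frame"]);np.savez(f"{n}2.npz",**im)
a=cv2.imread("pics/wrist2.png");b=cv2.imread("pics/scene2.png")
u,v=map(int,proj(dict(np.load("scene2.npz")),W([0,0,.13])));print(u,v)
b=cv2.resize(b[v-80:v+80,u-80:u+80],(480,480))
cv2.imwrite("pics/m2.png",cv2.resize(np.hstack([a,b]),(800,343)));print(state()["time"])
E
```

```text
0.12 [-0.11  0.3  -0.62] [0.4481 0.0054 0.1279] 5.55
0.114 [-1.48  0.1   2.2 ] [0.448  0.0054 0.122 ] 5.9
0.109 [-0.7   0.36  0.49] [0.4482 0.0054 0.1169] 6.2167
0.107 [-0.21 -0.1   0.81] [0.4481 0.0054 0.1148] 6.4667
268 207
10.0917
```

View pics/m2.png

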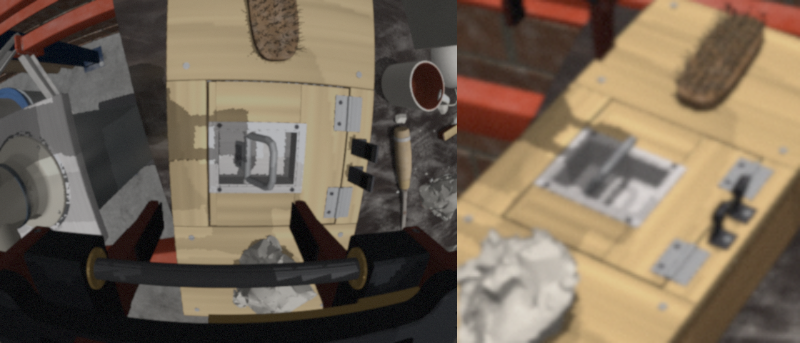

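The ring is up: in the left half its bar is near (268,160), in the right half near (615,145). Next I measure its angle from the depth images.

```bash
python3 - <<'E'
from h import *
for n in("top2","scene2"):
    im=dict(np.load(n+".npz"));C=cloud(im);L=RB.inv().apply((C-np.append(BC,0)).reshape(-1,3))
    s=(abs(L[:,1])<.035)&(abs(L[:,0]+.01)<.05)&(L[:,2]>.126)&(L[:,2]<.175)
    p=L[s];print(n,len(p))
    if len(p):
        t=p[p[:,2]>p[:,2].max()-.007];print(t.min(0).round(4),t.mean(0).round(4),t.max(0).round(4))
        d=p-[-.034,0,.1135];print("ang",np.median(np.arctan2(d[:,2],d[:,0])), "r",np.hypot(d[:,0],d[:,2]).max())
E
```

```text
top2 1
[-0.0138  0.0326  0.1473] [-0.0138  0.0326  0.1473] [-0.0138  0.0326  0.1473]
ang 1.032046589780194 r 0.039325346953881686
scene2 132
[-0.0122 -0.0267  0.1583] [-0.0077 -0.0014  0.1599] [-0.0021  0.0183  0.1652]
ang 1.0270200210890055 r 0.059830482600092286
```

```bash
python3 - <<'E'
from h import *
b=bar(0,.95);p,q=tcp(b+[0,0,.09],'x');move_to(p,q)
p,q=tcp(b+[0,0,-.001],'x');move_l(p,.1)
f0=state()["ft_force"];close();s=state();print("gap",s["finger_gap"],(s["ft_force"]-f0).round(1),s["time"])
for th in(.12,.3):
    k=th/1.83;p,q=tcp(bar(th,.95+.95*k),'x',.26*k);move_l(p,.06,q)
    s=state();print(th,s["finger_gap"],(s["ft_force"]-f0).round(1),s["time"])
im=get_image("scene");cv2.imwrite("pics/scene3.png",im["frame"][60:380,100:500])
E
```

```text
gap 0.008010198076509895 [-2.7  1.4 -1.1] 12.7583
0.12 0.0081022584005081 [-6.1  1.3 -2.1] 13.1583
0.3 0.008493107201160364 [-5.2  1.5 -2.2] 13.6667
```

View pics/scene3.png

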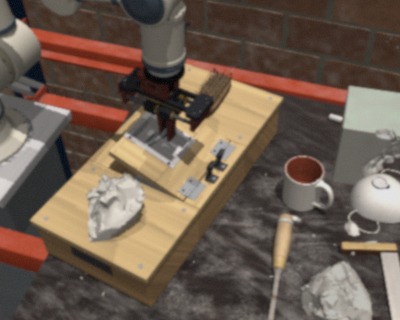

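The picture shows the hatch lifting with the ring held in the fingers (bar near (170,125)). I carry on through the arc.

```bash
python3 - <<'E'
from h import *
f0=np.array([0,0,0])
for th in(.5,.7,.9,1.1,1.3,1.5,1.65,1.78,1.82):
    k=th/1.83;p,q=tcp(bar(th,.95+.95*k),'x',.26*k);move_l(p,.09,q)
    s=state();print(th,round(s["finger_gap"],4),s["ft_force"].round(1),s["time"])
    if np.linalg.norm(s["ft_force"])>35: print("force");break
im=get_image("scene");cv2.imwrite("pics/scene4.png",cv2.resize(im["frame"][40:340,100:500],None,fx=1.6,fy=1.6));np.savez("scene4.npz",**im)
C=cloud(im);L=RB.inv().apply((C-np.append(BC,0)).reshape(-1,3))
s=(abs(L[:,1])<.096)&(abs(L[:,1])>.05)&(L[:,0]>.06)&(L[:,0]<.2)&(L[:,2]>.15)&(L[:,2]<.28);p=L[s]
print(len(p));c=np.polyfit(p[:,2],p[:,0],1);print("hatch angle est",np.pi/2+np.arctan(c[0]))
E
```

```text
0.5 0.0082 [-5.3 -0.8 -1.3] 14.1333
0.7 0.0079 [-5.1 -0.6  1.1] 14.5583
0.9 0.0081 [-3.9 -2.5  1.2] 14.9833
1.1 0.0082 [-3.5 -2.9  1.4] 15.4167
1.3 0.0082 [-2.6 -4.4  0.6] 15.8583
1.5 0.008 [-1.7 -5.8  2.4] 16.3
1.65 0.0081 [-1.  -6.5  0.5] 16.675
1.78 0.0083 [-0.7 -6.   0.6] 17.025
1.82 0.0078 [-0.7 -6.3  2.3] 17.275
432
hatch angle est 1.8101054065428444
```

View pics/scene4.png

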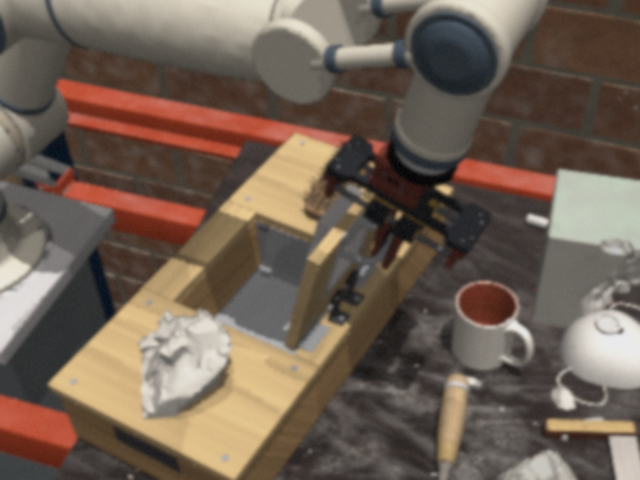

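```bash
python3 - <<'E'
from h import *
p,q=tcp(bar(1.83,1.7),'x',.26);move_l(p,.05,q);print(state()["ft_force"].round(1))
gripper_open();print(state()["ft_force"].round(1),state()["time"])
z=Q('x',.26)[1]
here=state()["ee_pos"]
move_l(here+W([.004,0,0])-W([0,0,0])-z*.03,.06)
move_l(here+W([.015,0,0])-W([0,0,0])-z*.12,.12);print(state()["ft_force"].round(1))
im=get_image("scene");cv2.imwrite("pics/scene5.png",cv2.resize(im["frame"][40:340,100:500],None,fx=1.6,fy=1.6))
C=cloud(im);L=RB.inv().apply((C-np.append(BC,0)).reshape(-1,3))
s=(abs(L[:,1])<.096)&(abs(L[:,1])>.05)&(L[:,0]>.06)&(L[:,0]<.2)&(L[:,2]>.15)&(L[:,2]<.28);p=L[s]
c=np.polyfit(p[:,2],p[:,0],1);print(len(p),"hatch",np.pi/2+np.arctan(c[0]),state()["time"],state()["ee_pos"])
E
```

```text
[-0.6 -5.3  1.1]
[ 0.4  0.1 -0.5] 18.9583Traceback (most recent call last):
  File "<stdin>", line 7, in <module>
bench.IKError: the arm cannot follow that straight line within its joint ranges
```

```bash
python3 - <<'E'
from h import *
s=state();print(s["joint_pos"].round(2),s["ft_force"].round(1),s["finger_gap"])
here=s["ee_pos"];z=Q('x',.26)[1];ex=RB.apply([1,0,0])
for t in(.26,.13,0):
    for d in(.03,.06,.09,.12):
        for dx in(0,.015):
            r=inverse_kinematics(here+ex*dx-z*d,Q('x',t)[0]);print(t,d,dx,None if r is None else r.round(2))
im=get_image("scene");cv2.imwrite("pics/scene5.png",cv2.resize(im["frame"][40:340,100:500],None,fx=1.6,fy=1.6))
E
```

```text
[-0.11  0.61  0.56  0.02  2.23  0.07] [1.2 0.5 0.1] 0.08777264113740008
0.26 0.03 0 [-0.11  0.68  0.42  0.02  2.31  0.07]
0.26 0.03 0.015 [-0.11  0.75  0.31  0.02  2.34  0.07]
0.26 0.06 0 [-0.11  0.78  0.22  0.02  2.41  0.07]
0.26 0.06 0.015 None
0.26 0.09 0 None
0.26 0.09 0.015 None
0.26 0.12 0 None
0.26 0.12 0.015 None
0.13 0.03 0 [-0.1   0.51  0.63  0.01  2.13  0.07]
0.13 0.03 0.015 [-0.11  0.57  0.55  0.01  2.15  0.07]
0.13 0.06 0 [-0.11  0.58  0.49  0.01  2.21  0.07]
0.13 0.06 0.015 [-0.11  0.64  0.4   0.01  2.23  0.07]
0.13 0.09 0 [-0.11  0.67  0.31  0.01  2.3   0.07]
0.13 0.09 0.015 [-0.11  0.76  0.17  0.01  2.34  0.07]
0.13 0.12 0 None
0.13 0.12 0.015 None
0 0.03 0 [-0.1   0.37  0.81 -0.    1.96  0.07]
0 0.03 0.015 [-0.1   0.42  0.75 -0.    1.98  0.07]
0 0.06 0 [-0.1   0.42  0.69 -0.    2.03  0.07]
0 0.06 0.015 [-0.1   0.47  0.63 -0.    2.04  0.07]
0 0.09 0 [-0.1   0.48  0.56 -0.    2.1   0.07]
0 0.09 0.015 [-0.1   0.54  0.48 -0.    2.12  0.06]
0 0.12 0 [-0.1   0.56  0.39 -0.    2.19  0.07]
0 0.12 0.015 [-0.1   0.63  0.29 -0.    2.22  0.06]
```

View pics/scene5.png

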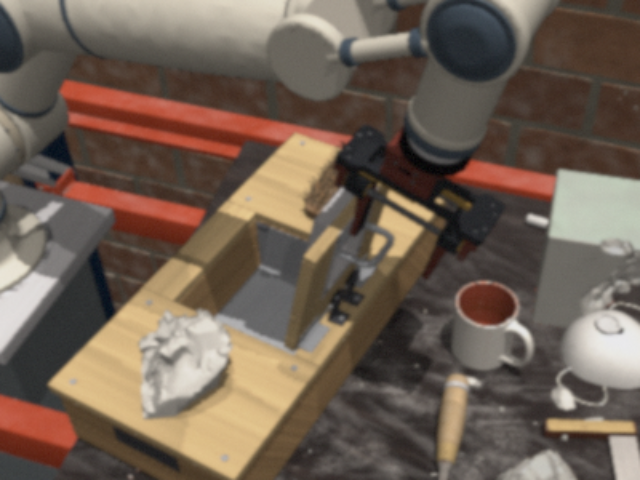

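```bash
python3 - <<'E'
from h import *
here=state()["ee_pos"];z=Q('x',.26)[1];ex=RB.apply([1,0,0])
move_l(here-z*.04,.12)
move_l(here-z*.09+ex*.005,.12,Q('x',.0)[0]);print(state()["ft_force"].round(1))
im=get_image("scene");cv2.imwrite("pics/scene6.png",cv2.resize(im["frame"][40:340,100:500],None,fx=1.6,fy=1.6))
C=cloud(im);L=RB.inv().apply((C-np.append(BC,0)).reshape(-1,3))
s=(abs(L[:,1])<.096)&(abs(L[:,1])>.05)&(L[:,0]>.06)&(L[:,0]<.2)&(L[:,2]>.15)&(L[:,2]<.28);p=L[s]
c=np.polyfit(p[:,2],p[:,0],1);print(len(p),"hatch",np.pi/2+np.arctan(c[0]),state()["time"],state()["ee_pos"])
move_l(W([.11,0,.40]),.25);print(state()["time"])
for P in([0,0,.40],[0,-.325,.40],[0,-.325,.24]):
    r=inverse_kinematics(W(P),Q('x')[0]);print(P,r)
E
```

```text
[ 0.8 -0.7 -0.3]
514 hatch 1.8333916290039007 20.8 [ 0.70671992 -0.03859884  0.34347999]
21.4
[0, 0, 0.4] [-7.49906568e-02 -7.05392390e-02  1.08533081e+00 -4.44089210e-16
  2.12680108e+00  9.30093432e-02]
[0, -0.325, 0.4] [-6.89807079e-01  6.62166442e-02  9.48784318e-01 -4.44089210e-16
  2.12659169e+00 -5.21807079e-01]
[0, -0.325, 0.24] [-6.89807079e-01 -3.82666772e-02  1.34573211e+00 -4.44089210e-16
  1.83412722e+00 -5.21807079e-01]
```

View pics/scene6.png

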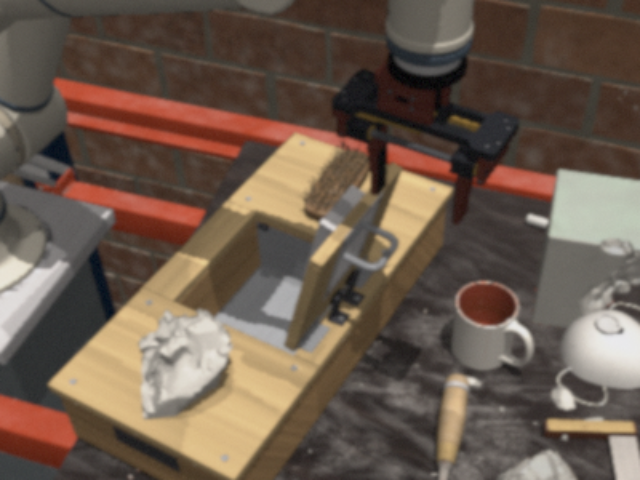

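```bash
python3 - <<'E'
from h import *
move_to(W([0.003,-.31,.36]),Q('x')[0])
T=lambda y,z=.138:tcp(np.array([.003,y,z]),'x',0,1,-.008)[0]
move_l(T(-.31),.2);f0=state()["ft_force"]
for y in(-.27,-.23,-.20,-.17,-.15):
    move_l(T(y),.06);print(y,RB.inv().apply(state()["ft_force"]-f0).round(1),state()["time"])
im=get_image("top");cv2.imwrite("pics/top7.png",cv2.resize(im["frame"][180:440,120:500],None,fx=2,fy=2))
im=get_image("scene");cv2.imwrite("pics/scene7.png",cv2.resize(im["frame"][40:340,100:500],None,fx=1.6,fy=1.6))
E
```

```text
-0.27 [ 0.6 -0.  -0.5] 24.6833
-0.23 [ 2.   0.4 -0. ] 25.5
-0.2 [0.9 0.9 0.1] 26.15
-0.17 [ 0.7 -0.2 -0.3] 26.8
-0.15 [ 1.8 -2.4  0.8] 27.2833
```

View pics/scene7.png

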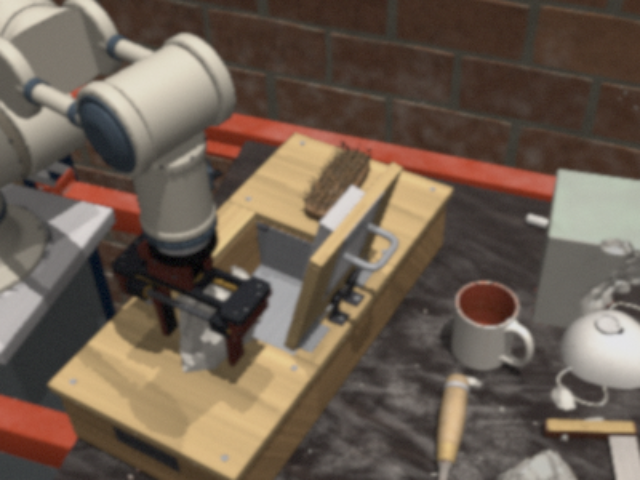

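The picture shows the fingers straddling the lump (around (200,340)), with contact only just made. To avoid wedging it, I back off and push with closed fingers.

```bash
python3 - <<'E'
from h import *
x=.005
T=lambda y,z=.138:tcp(np.array([x,y,z]),'x',0,1,-.008)[0]
move_l(T(-.30),.2);close();f0=state()["ft_force"]
for y in(-.26,-.23,-.20,-.17,-.15):
    move_l(T(y),.07);print(y,RB.inv().apply(state()["ft_force"]-f0).round(1),state()["time"])
im=get_image("top");a=cv2.resize(im["frame"][200:420,220:500],None,fx=1.43,fy=1.43)
b=get_image("scene")["frame"][100:415,120:520]
cv2.imwrite("pics/m8.png",np.hstack([a[:314],b[:a[:314].shape[0]]]))
E
```

```text
-0.26 [ 1.   0.9 -1.2] 30.35
-0.23 [ 1.9  0.8 -0.2] 30.925
-0.2 [ 2.2  0.6 -0.4] 31.5
-0.17 [ 1.4 -0.2  2. ] 32.075
-0.15 [ 0.5 -2.4  5.1] 32.5083
```

View pics/m8.png

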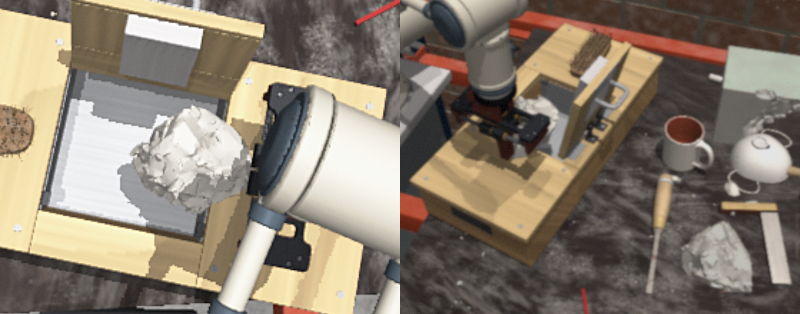

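The lump (190,160 in the left half) overhangs the well, centred in it. I keep pushing.

```bash
python3 - <<'E'
from h import *
T=lambda y,z=.138:tcp(np.array([.005,y,z]),'x',0,1,-.008)[0]
for y in(-.13,-.11,-.09,-.07):
    move_l(T(y),.06);s=state();print(y,RB.inv().apply(s["ft_force"]).round(1),s["time"])
    if np.linalg.norm(s["ft_force"])>30: break
hold(.3);move_l(T(-.13),.15);move_l(T(-.13,.26),.2);move_to(T(-.33,.36),Q('x')[0])
print(state()["time"])
im=get_image("top");a=cv2.resize(im["frame"][190:410,120:500],None,fx=1.43,fy=1.43)
cs=get_image("scene");b=cs["frame"][100:414,200:450]
cv2.imwrite("pics/m9.png",np.hstack([a[:314],b]))
for n,i in(("top",im),("scene",cs)):
    L=RB.inv().apply((cloud(i)-np.append(BC,0)).reshape(-1,3))
    s=(abs(L[:,1])<.09)&(L[:,0]>-.08)&(L[:,0]<.07)&(L[:,2]<.3)&(L[:,2]>0);print(n,"well zmax",L[s][:,2].max())
    s=(abs(L[:,1])<.096)&(abs(L[:,1])>.05)&(L[:,0]>.06)&(L[:,0]<.2)&(L[:,2]>.15)&(L[:,2]<.28);p=L[s]
    c=np.polyfit(p[:,2],p[:,0],1);print(len(p),"hatch",np.pi/2+np.arctan(c[0]))
    s=(L[:,1]>.08)&(abs(L[:,0])<.1)&(L[:,1]<.3)&(L[:,2]>.128)&(L[:,2]<.165);print("brush",np.percentile(L[s][:,:2],[2,98],axis=0).round(3).tolist())
E
```

```text
-0.13 [-2.9 -3.3 17.2] 33.0917
-0.11 [-1.2  7.4 21.7] 33.575
-0.09 [ -1.3 -18.   35.8] 34.0583
36.425
top well zmax 0.14806842417890906
2140 hatch 1.834190835952168
brush [[-0.034, 0.091], [0.087, 0.265]]
scene well zmax 0.14695363248232104
524 hatch 1.8350444994178772
brush [[-0.035, 0.12], [0.019, 0.258]]
```

View pics/m9.png

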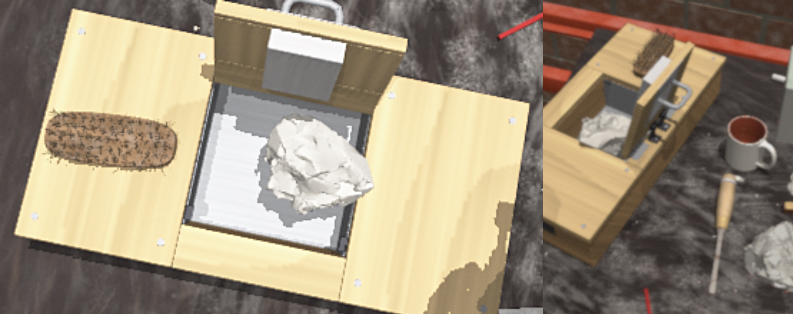

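The lump is in the well but tilted up: in the picture its right end, at (365,185), reaches the rim, with its top at about z 0.148. I measure how it lies.

```bash
python3 - <<'E'
from h import *
for n in("top","scene"):
    L=RB.inv().apply((cloud(get_image(n))-np.append(BC,0)).reshape(-1,3))
    for lo,hi in((.04,.06),(.06,.08),(.08,.1),(.1,.118),(.124,.135),(.135,.16)):
        s=(L[:,1]>-.15)&(L[:,1]<.05)&(L[:,0]>-.07)&(L[:,0]<.078)&(L[:,2]<hi)&(L[:,2]>lo);p=L[s]
        if len(p):print(n,lo,len(p),np.percentile(p,[3,97],axis=0)[:,:2].round(3).tolist())
E
```

```text
top 0.04 58 [[-0.061, -0.095], [0.076, -0.094]]
top 0.06 69 [[-0.062, -0.095], [0.073, 0.012]]
top 0.08 144 [[-0.061, -0.095], [0.073, 0.019]]
top 0.1 1547 [[-0.056, -0.14], [0.066, 0.013]]
top 0.124 1229 [[-0.02, -0.102], [0.05, -0.006]]
top 0.135 634 [[-0.007, -0.105], [0.039, -0.024]]
scene 0.06 10 [[0.045, -0.067], [0.05, -0.043]]
scene 0.08 121 [[0.035, -0.081], [0.054, -0.043]]
scene 0.1 779 [[-0.061, -0.146], [0.071, -0.001]]
scene 0.124 553 [[-0.016, -0.106], [0.048, -0.015]]
scene 0.135 260 [[-0.006, -0.11], [0.04, -0.031]]
```

```bash
python3 - <<'E'
from h import *
T=lambda y,z=.127:tcp(np.array([.017,y,z]),'y',0,1,-.008)[0]
move_to(T(-.2,.26),Q('y')[0]);move_l(T(-.17),.15);f0=state()["ft_force"]
for y in(-.13,-.12,-.11,-.10,-.09,-.08,-.07,-.06):
    move_l(T(y),.06);s=state();f=s["ft_force"]-f0;print(y,RB.inv().apply(f).round(1),s["finger_gap"].round(4),s["time"])
    if np.linalg.norm(f)>30: break
move_l(T(y-.03),.1);move_l(T(y-.03,.28),.2);move_to(T(-.33,.36),Q('y')[0])
print(state()["time"])
im=get_image("top");a=cv2.resize(im["frame"][190:410,120:500],None,fx=1.43,fy=1.43)
cs=get_image("scene");b=cs["frame"][100:414,200:450]
cv2.imwrite("pics/m10.png",np.hstack([a[:314],b]))
for n,i in(("top",im),("scene",cs)):
    L=RB.inv().apply((cloud(i)-np.append(BC,0)).reshape(-1,3))
    for lo,hi in((.04,.06),(.06,.08),(.08,.1),(.1,.118),(.124,.135),(.135,.17)):
        s=(L[:,1]>-.15)&(L[:,1]<.09)&(L[:,0]>-.07)&(L[:,0]<.078)&(L[:,2]<hi)&(L[:,2]>lo);p=L[s]
        if len(p):print(n,lo,len(p),np.percentile(p,[3,97],axis=0)[:,:2].round(3).tolist())
    s=(abs(L[:,1])<.096)&(abs(L[:,1])>.05)&(L[:,0]>.085)&(L[:,0]<.2)&(L[:,2]>.17)&(L[:,2]<.28);p=L[s]
    c=np.polyfit(p[:,2],p[:,0],1);print(len(p),"hatch",np.pi/2+np.arctan(c[0]))
E
```

```text
Traceback (most recent call last):
AttributeError: 'float' object has no attribute 'round'
```

```bash
python3 - <<'E'
from h import *
T=lambda y,z=.127:tcp(np.array([.017,y,z]),'y',0,1,-.008)[0]
for y in(-.12,-.11,-.10,-.09,-.08,-.07,-.06):
    move_l(T(y),.06);s=state();f=s["ft_force"];print(y,RB.inv().apply(f).round(1),round(s["finger_gap"],4),s["time"])
    if np.linalg.norm(f)>30: break
move_l(T(y-.03),.1);move_l(T(y-.03,.28),.2);move_to(T(-.33,.36),Q('y')[0])
print(state()["time"])
im=get_image("top");a=cv2.resize(im["frame"][190:410,120:500],None,fx=1.43,fy=1.43)
cs=get_image("scene");b=cs["frame"][100:414,200:450]
cv2.imwrite("pics/m10.png",np.hstack([a[:314],b]))
for n,i in(("top",im),("scene",cs)):
    L=RB.inv().apply((cloud(i)-np.append(BC,0)).reshape(-1,3))
    for lo,hi in((.04,.06),(.06,.08),(.08,.1),(.1,.118),(.124,.135),(.135,.17)):
        s=(L[:,1]>-.15)&(L[:,1]<.09)&(L[:,0]>-.07)&(L[:,0]<.078)&(L[:,2]<hi)&(L[:,2]>lo);p=L[s]
        if len(p):print(n,lo,len(p),np.percentile(p,[3,97],axis=0)[:,:2].round(3).tolist())
    s=(abs(L[:,1])<.096)&(abs(L[:,1])>.05)&(L[:,0]>.085)&(L[:,0]<.2)&(L[:,2]>.17)&(L[:,2]<.28);p=L[s]
    c=np.polyfit(p[:,2],p[:,0],1);print(len(p),"hatch",np.pi/2+np.arctan(c[0]))
E
```

```text
-0.12 [-0.2  0.2 -0.1] 0.0006 40.0333
-0.11 [-0.1 -0.8 -1. ] 0.0005 40.35
-0.1 [-0.5 -0.5  0.1] 0.0002 40.6667
-0.09 [ 0.7  0.  -0.3] 0.0006 40.9833
-0.08 [-0.1 -0.3 -0.1] 0.0005 41.3
-0.07 [0.1 0.1 0.2] 0.0005 41.6167
-0.06 [-0.4 -0.3 -0.7] 0.0007 41.9333
44.2917
top 0.04 349 [[-0.051, -0.095], [0.061, 0.058]]
top 0.06 464 [[-0.044, -0.095], [0.076, 0.074]]
top 0.08 553 [[-0.047, -0.095], [0.076, 0.084]]
top 0.1 1174 [[-0.064, -0.137], [0.075, 0.078]]
top 0.124 484 [[0.022, -0.099], [0.066, 0.086]]
top 0.135 102 [[0.026, 0.055], [0.047, 0.087]]
1864 hatch 1.8335136911027257
scene 0.04 95 [[0.007, -0.017], [0.033, -0.0]]
scene 0.06 62 [[-0.022, -0.01], [0.077, 0.09]]
scene 0.08 65 [[-0.012, -0.005], [0.038, 0.088]]
scene 0.1 510 [[-0.065, -0.148], [0.072, 0.028]]
scene 0.124 14 [[-0.032, -0.138], [0.037, 0.054]]
scene 0.135 1 [[0.031, 0.056], [0.031, 0.056]]
463 hatch 1.832867870099947
```

View pics/m10.png

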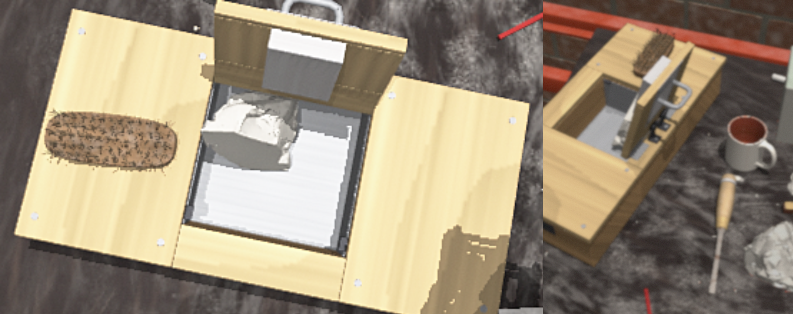

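```bash
python3 - <<'E'
from h import *
from scipy.stats import binned_statistic_2d as B
for n in("top","scene"):
    L=RB.inv().apply((cloud(get_image(n))-np.append(BC,0)).reshape(-1,3))
    s=(L[:,1]>-.1)&(L[:,1]<.13)&(L[:,0]>-.08)&(L[:,0]<.10)&(L[:,2]<.17)&(L[:,2]>0);p=L[s]
    h=B(p[:,0],p[:,1],p[:,2],'max',bins=[np.arange(-.08,.101,.015),np.arange(-.1,.131,.015)]).statistic
    print(n);print(np.nan_to_num(h*1000)[::-1,::-1].astype(int))
print(state()["time"])
E
```

```text
top
[[123 123 169 169 169 169 138 136 137 138 137 168 169 169 169]
 [123 123 136 133 134 135 136 135 138 135 138 136 140 138 138]
 [123 123  90 131 132 135 125 117 102  76  18  19  19  19 122]
 [124 123 133 134 137 133 114 112  97  74  19  21  21  19 122]
 [123 132 139 139 140 128 121 112 102  60  21  20  21  20 122]
 [136 132 136 129 123 121 113 107  97  50  20  19  19  19 124]
 [138 124  90  90  83  75  72  64  58  49  20  20  21  20 122]
 [137 125  21  19  19  32  31  20  20  21  20  19  18  19 122]
 [124 122  21  21  19  19  21  20  20  21  19  20  20  18 122]
 [124 123  21  20  20  21  21  21  20  21  20  19  21  21 124]
 [124 125 107  20  21  21  20  20  20  21  21  20  19  21 125]
 [124 124 108  19  20  21  20  21  19  20  20  20  20  20 123]]
scene
[[122 122 135   0 123   0 131 133 116 134 136 128 135 137 169]
 [  0   0   0  73  79   0   0  93  93  81   0   0   0   0 131]
 [  0   0   0   0   0   0   0   0   0   0   0   0   0   0 117]
 [  0   0   0   0   0   0   0 108   0  19  16   0   0   0   0]
 [  0   0   0   0 138 134 122 113 110  61  17   0   0   0   0]
 [151 115 119   0   0   0 111 105 104  53  18   0   0   0 117]
 [139 123 120   0   0   0   0   0  60  49  19   0   0   0 115]
 [145 121 119   0   0  19  18  18  18  19  18   0   0   0 116]
 [149 124 120  17  18  18  18  19  19  19  18   0   0   0 117]
 [122 121 120  18  18  19  19  18  18  19  17   0   0   0 117]
 [122 123 120  19  17  17  17  18  18  20  17   0   0   0 116]
 [121 123 121  18  20  19  18  18  18  18  18   0   0   0 116]]
44.4917
```

The lump now stands on its side in the far corner of the well, with its top about 20 mm above the deck. I press gently on its high corner to see whether it has bottomed or hangs on the rim.

```bash
python3 - <<'E'
from h import *
from scipy.stats import binned_statistic_2d as B
T=lambda z,y=.072:tcp(np.array([.033,y,z]),'y',0,1,-.008)[0]
move_to(T(.20),Q('y')[0]);move_l(T(.15),.12);f0=state()["ft_force"]
for z in np.arange(.145,.1,-.004):
    move_l(T(z),.05);f=RB.inv().apply(state()["ft_force"]-f0);print(round(z,3),f.round(1),state()["time"])
    if np.linalg.norm(f)>14 or state()["time"]>53: break
move_l(T(.22),.2);move_to(T(.33,-.2),Q('y')[0])
L=RB.inv().apply((cloud(get_image("top"))-np.append(BC,0)).reshape(-1,3))
s=(L[:,1]>-.1)&(L[:,1]<.13)&(L[:,0]>-.02)&(L[:,0]<.085)&(L[:,2]<.17)&(L[:,2]>0);p=L[s]
h=B(p[:,0],p[:,1],p[:,2],'max',bins=[np.arange(-.02,.086,.015),np.arange(-.1,.131,.015)]).statistic
print(np.nan_to_num(h*1000)[::-1,::-1].astype(int));print(state()["time"])
E
```

```text
0.145 [ 0.2 -0.5  0.4] 46.9
0.141 [ 0.1 -0.7  0.5] 47.15
0.137 [0.  0.5 1.9] 47.4
0.133 [-3.7 -0.5 10.7] 47.65
0.129 [-8.4 -1.5 24.3] 47.9
[[124 123 135 135 135 134 136 137 137 134 136 137 137 138 136]
 [124 124  92 130 131 132 126 117 106  76  20  20  21  21 122]
 [123 123 133 134 137 129 117 112 100  76  22  19  20  20 121]
 [125 132 140 139 139 129 120 114 103  58  21  20  19  20 122]
 [127 134 135 133 125 118 113 107  99  52  20  19  20  21 122]
 [138 125  91  87  82  79  70  64  56  52  20  21  20  20 124]
 [138 124  21  20  20  35  28  19  20  20  20  22  20  20 123]]
49.6833
```

```bash
python3 - <<'E'
from h import *
T=lambda y,z=.127:tcp(np.array([.043,y,z]),'y',0,1,-.008)[0]
move_to(T(.123,.19),Q('y')[0]);move_l(T(.123),.15);f0=state()["ft_force"];print(state()["time"])
for y in(.108,.098,.088,.078,.068):
    move_l(T(y),.1);f=RB.inv().apply(state()["ft_force"]-f0);print(y,f.round(1),state()["time"])
    if np.linalg.norm(f)>30 or state()["time"]>56: break
move_l(T(y+.008),.2);move_l(T(y+.008,.22),.3);print(state()["time"])
L=RB.inv().apply((cloud(get_image("scene"))-np.append(BC,0)).reshape(-1,3))
s=(abs(L[:,1])<.096)&(L[:,1]<-.03)&(L[:,0]>.085)&(L[:,0]<.2)&(L[:,2]>.17)&(L[:,2]<.28);p=L[s]
if len(p)>20: print("hatch",np.pi/2+np.arctan(np.polyfit(p[:,2],p[:,0],1)[0]))
E
```

```text
51.575
0.108 [-0.6 -0.2 -0.5] 51.875
0.098 [ 0.2  0.8 -0.9] 52.125
0.088 [-1.3  0.  -0.4] 52.375
0.078 [0.6 1.9 2.2] 52.625
0.068 [1.4 5.8 7.4] 52.875
53.5833
hatch 1.7362956421362992
```

```bash
python3 - <<'E'
from h import *
from scipy.stats import binned_statistic_2d as B
move_to(tcp(np.array([.0,-.2,.33]),'y')[0],Q('y')[0])
for n in("top","scene"):
    L=RB.inv().apply((cloud(get_image(n))-np.append(BC,0)).reshape(-1,3))
    s=(abs(L[:,1])<.096)&(abs(L[:,1])>.05)&(L[:,0]>.085)&(L[:,0]<.2)&(L[:,2]>.17)&(L[:,2]<.28);p=L[s]
    print(n,"hatch",np.pi/2+np.arctan(np.polyfit(p[:,2],p[:,0],1)[0]))
    s=(L[:,1]>.12)&(abs(L[:,0])<.1)&(L[:,1]<.3)&(L[:,2]>.128)&(L[:,2]<.165);print("brush",np.percentile(L[s][:,:2],[2,98],axis=0).round(3).tolist())
    s=(L[:,1]>-.1)&(L[:,1]<.13)&(L[:,0]>-.08)&(L[:,0]<.085)&(L[:,2]<.17)&(L[:,2]>0);p=L[s]
    h=B(p[:,0],p[:,1],p[:,2],'max',bins=[np.arange(-.08,.086,.015),np.arange(-.1,.131,.015)]).statistic
    if n=="top":print(np.nan_to_num(h*1000)[::-1,::-1].astype(int))
print(state()["time"])
E
```

```text
top hatch 1.8335521006751618
brush [[-0.035, 0.126], [0.021, 0.265]]
[[123 124 134 138 133 135 133 137 136 135 138 140 137 137 137]
 [124 123  77 116 129 128 120 110  85  21  19  20  19  21 124]
 [124 126 125 129 131 125 114 112  88  20  20  21  19  19 122]
 [123 124 129 134 135 124 119 115  99  51  22  19  20  22 123]
 [128 127 135 137 138 128 119 108  97  55  20  19  20  20 123]
 [140 131 135 128 113 101  86  71  56  39  21  20  21  20 124]
 [136 125  97  87  72  62  47  32  20  20  20  19  21  19 122]
 [124 124  20  20  20  20  19  20  20  20  24  20  20  20 123]
 [124 124  21  21  20  21  21  21  20  21  20  19  20  20 123]
 [124 123 105  21  20  22  20  20  19  20  20  20  21  20 123]
 [123 122 108  22  21  21  20  20  21  21  19  22  20  20 123]]
scene hatch 1.83621473454772
brush [[-0.035, 0.123], [0.019, 0.259]]
54.8667
```

```bash
python3 -c "
from bench import *
job_done();print(state()['time'])"
```

```text
the job is handed in; nothing more can be done
the job is handed in; nothing more can be done
```

The lump is in the well and the hatch is standing open on its stops, but the lump lies tilted in a corner and its top still sticks up about 18 mm above the deck. I handed the job in at about 55 s of the 61 s allowed.

- **Ring and hatch:** I pressed the heel, which brought the ring up to about 0.95 rad. I pinched the bar, swung the hatch over onto its stops and let go there. It never fell shut.
- **Lump:** My first push, with the fingers open, straddled the lump, so I backed off and pushed it in with the fingers closed. It first hung tilted at the rim, then tipped into the far corner of the well. I pressed down on its high corner, and it did not sink at about 24 N. I then nudged it off the far wall, and it shifted only slightly.

**Last checks**
- **Hatch:** it measured 1.83 to 1.84 rad from both cameras. One reading taken just before, with the arm in the way, gave 1.74.
- **Lump:** I estimate its middle is roughly 40 mm below the deck, though I did not measure that directly. I found no clear overlap with the rim in the depth map; a few rim readings of 126–131 mm beside the brush's bristles leave slight doubt.
- **Brush:** it was within a few millimetres of where it started.
- **Mug and chisel:** in the last pictures they looked untouched. I did not measure their positions, and had no picture views left after the final nudge.
- **Force:** the highest wrist force I read was about 40 N, during the push into the well.

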